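# Find the unlocked hatch and push it open

## Robot

A 6-joint arm with a two-finger parallel gripper is mounted at the origin on a cart in front of the work surface, level with it; the furniture and walls round the work are solid. World frame = base frame: x ahead of the robot, y to its left, z up, the work surface at z = 0. Lengths are in m, angles in rad, forces in N, time in s.
With the tool pointing down it reaches from about 0.35 to 0.875 m from the base axis. Payload 15.5 kg.
Tool frame: the origin (TCP) lies midway between the tips of the shut fingers; the grasp point (between the pads) lies env.pinch_z behind it (env.pinch_z is the distance from the TCP to the grasp point, in m); z points along the fingers, y is the line along which they close (so a half turn about z gives the same grasp; the last joint's range is limited). The gripper opens to 85 mm and grips with 20 to 120 N. Pads are 22 mm wide; open, the fingers measure 114 mm over their backs; the gripper's body (76 mm by 85 mm) begins 54 mm behind the grasp point. The pads swing forward as they close: fully open they stand 13 mm farther back than shut.
Start: joints at [1.194, 0.494, 1.345, -0, 1.302, -0.096], TCP at [0.174, 0.6, 0.231] pointing down, gripper open.
Joint ranges: [-2.91, 2.91], [-0.82, 2.16], [0.22, 2.67], [-1.22, 4.37], [0.12, 2.79], [-3.08, 3.08]. Speed limits (rad/s): [1.89, 1.89, 2.57, 3.01, 3.01, 3.01].

## Interface

Orientations are given as a rotation vector (axis times angle).
In Python, from station import env gives the robot as it stands.
- The arm moves only by the tool apply_moves, never from a script. Its argument "increments" is a list of rows, each a list of 2 entries, a list of its own where there are three numbers: the shift along the tool's x, y, z in m, then the turn, a rotation vector about the tool's x, y, z in rad. A call has 1 to 20 rows; each row is the pose to reach, as a shift and turn from the pose commanded when the call began, along the tool's axes at that moment; what a row does not reach only later rows make up. A row lasts 1/8 s, in which the tool goes at most 62.5 mm and 10.7 degrees, less where a joint would pass 70% of its speed; a pose out of reach is approached as far as the arm can. A call with a gripper value outside its range is refused whole. "fingers" is the opening, from 0 (shut) to 1 (fully open), set as the call begins (left out, the last holds). The fingers move at their own pace and stop on an object; "force" is the grip in N (left out, the last holds). Time passes only in rows, so rows that repeat a pose let the fingers close. It gives the time, the measured TCP pose, the force, the opening and the grip force at its end, in the units of the state.
- env.read_state(): the state, without advancing time (a new reading comes with each control period).
- env.get_image(name): name is "scene" or "top" or "wrist"; returns (picture, depth): 384x512x3 uint8, blue, green, red; 384x512 float32, m along the optical axis (not along the pixel's ray), 0 where there is no reading.
- env.calibration(name): a dict with "camera_matrix" (3x3 intrinsics, pixels), "extrinsics" (4x4, takes a point from camera to world coordinates). Camera axes: x right, y down, z forward; pixel columns grow to the right and rows downward; lengths in m; the calibration is good to about 2 mm. A picture is of the moment at which its call begins: read the wrist's pose just before it. calibration takes no time and is no camera call; for the wrist camera it gives the pose at the moment of the call.
- env.finish_job(): hands the job in; it is judged then, once.
Trained networks look in the newest picture that a camera, given by its name, has taken for a name from the list of things; names that differ only in an ending like _2 or _b are one class to them, and where a whole thing is asked for, a point or a joint stands for the part that bears it (a point fixed in the world has none). Each returns a list of dicts, best first, with "conf" (0 to 1); they miss things now and then, are a little off and sometimes report something else, mostly with a low value. They report only what shows in the picture. A call takes as long as a camera call.
- env.boxes_of(camera, thing): "centre" ([x, y, z] in m, in the coordinates of the camera as it stood for that picture, good to about 4 mm: the middle of the surface that is visible of it).
The state is a dict: "clock": time; "qpos": joint angles; "dq": joint speeds; "joint_efforts": joint torques, N m; "position": TCP position; "eef_rot": TCP orientation; "wrist_force": force on the tool from outside, world axes, zero at the start; "torque": the same for the moment, N m; "width": finger opening in m; "grasp_force": force on a finger pad.
Only numpy, scipy, OpenCV 4.12 (cv2) and the standard library are available. Lean on these libraries where they do the work, as an engineer would, in place of code of your own. Each camera call takes 0.05 s, during which the arm holds its last target. There are 200 camera calls.

## Task

One of the four identical hatches on the blue storage case is unlocked: press the black pads gently with the fingertips, one after another, until you find the hatch that rocks, then push that hatch down into its well until it is tipped steeply, 40 degrees or more, and leave it standing open. Do not force the locked hatches, and do not move or knock over the bottle, vial, timer and dish round the case.

Things in the scene. Friction and masses are not known exactly. Their poses are not given: they have to be found in the camera images.
- case: blue storage case fixed to the worktop, 131 mm (its x) by 360 mm (its y), 90 mm tall; origin at the centre of its underside; its x axis points away from the robot, within about 15 degrees. In its top lie four identical aluminium hatches, 95 mm (x) by 76 mm (y), 6 mm thick, flush, side by side along y, centres at x = 0, y = +132, +44, -44, -132 mm; under each is a well with 8 mm walls between
- case_top (a point): centre of the case's top, 90 mm above the worktop. Three of the hatches are locked by a sprung block inside: they give 1 to 2 mm, then resist with about 5 N more per mm at the pad, and stop hard after 7 mm; under the fourth the well is free down to 22 mm above the worktop. Which is free changes from run to run and cannot be seen
- hinge_1 (a point): middle of the hinge line of hatch 1, parallel to the case's y, 28 mm beyond the hatch's centre, 3 mm below the top: the near part of the hatch (75 mm long) swings down into the well while its short far edge (20 mm) rises up to 16 mm
- hinge_2 (a point): middle of the hinge line of hatch 2, parallel to the case's y, 28 mm beyond the hatch's centre, 3 mm below the top: the near part of the hatch (75 mm long) swings down into the well while its short far edge (20 mm) rises up to 16 mm
- hinge_3 (a point): middle of the hinge line of hatch 3, parallel to the case's y, 28 mm beyond the hatch's centre, 3 mm below the top: the near part of the hatch (75 mm long) swings down into the well while its short far edge (20 mm) rises up to 16 mm
- hinge_4 (a point): middle of the hinge line of hatch 4, parallel to the case's y, 28 mm beyond the hatch's centre, 3 mm below the top: the near part of the hatch (75 mm long) swings down into the well while its short far edge (20 mm) rises up to 16 mm
- pad_1 (a point): centre of the top of the round black press pad, 28 mm across, on the near part of hatch 1 (the leftmost as the robot sees them); 55 mm from the hinge line toward the robot, 91 mm above the worktop while the hatch is shut; it moves with the hatch
- hatch_1 (a joint): tilt of hatch 1 (the leftmost): 0 shut and flush, grows as its near part goes down, stop at 0.95 rad. No spring: a stiff friction hinge (about 0.13 N m, so 2 to 3 N pressing down on the pad moves a free hatch) holds it wherever it is left. A locked hatch meets its block at 0.03 rad and cannot pass about 0.13 rad
- pad_2 (a point): centre of the top of the round black press pad, 28 mm across, on the near part of hatch 2 (second from the left as the robot sees them); 55 mm from the hinge line toward the robot, 91 mm above the worktop while the hatch is shut; it moves with the hatch
- hatch_2 (a joint): tilt of hatch 2 (second from the left): 0 shut and flush, grows as its near part goes down, stop at 0.95 rad. No spring: a stiff friction hinge (about 0.13 N m, so 2 to 3 N pressing down on the pad moves a free hatch) holds it wherever it is left. A locked hatch meets its block at 0.03 rad and cannot pass about 0.13 rad
- pad_3 (a point): centre of the top of the round black press pad, 28 mm across, on the near part of hatch 3 (third from the left as the robot sees them); 55 mm from the hinge line toward the robot, 91 mm above the worktop while the hatch is shut; it moves with the hatch
- hatch_3 (a joint): tilt of hatch 3 (third from the left): 0 shut and flush, grows as its near part goes down, stop at 0.95 rad. No spring: a stiff friction hinge (about 0.13 N m, so 2 to 3 N pressing down on the pad moves a free hatch) holds it wherever it is left. A locked hatch meets its block at 0.03 rad and cannot pass about 0.13 rad
- pad_4 (a point): centre of the top of the round black press pad, 28 mm across, on the near part of hatch 4 (the rightmost as the robot sees them); 55 mm from the hinge line toward the robot, 91 mm above the worktop while the hatch is shut; it moves with the hatch
- hatch_4 (a joint): tilt of hatch 4 (the rightmost): 0 shut and flush, grows as its near part goes down, stop at 0.95 rad. No spring: a stiff friction hinge (about 0.13 N m, so 2 to 3 N pressing down on the pad moves a free hatch) holds it wherever it is left. A locked hatch meets its block at 0.03 rad and cannot pass about 0.13 rad
- dropper_1: brown dropper bottle with a black cap, 34 mm wide, 78 mm tall, standing behind the case; loose; origin at the centre of its underside
- vial_1: white screw-cap vial with a blue cap, 25 mm wide, 48 mm tall, standing behind the case; loose; origin at the centre of its underside
- timer: white kitchen-style timer, 66x66x18 mm, lying in front of the case; loose; origin at the centre of its underside
- petri_4: clear shallow dish with a lid, 57 mm across, 15 mm tall, lying in front of the case; loose; origin at the centre of its underside

How it is judged:
By the outcome, as a careful person would: the job done as asked, in the order asked, and still so for the second after the job is handed in, with the robot touching nothing.
It also fails if it takes over 51 s, if anything falls off the work surface, if the arm or the gripper's body presses on something with over 40 N, if the wrist force passes 120 N, or if a joint passes its speed limit or range.

## Working session

There is one attempt and no reset: what is moved stays moved. The work goes in short steps, Python scripts to look and compute and a tool call to move; the robot and the scene stay as the last step left them, time stands still between calls to the robot, and variables do not carry over. Pictures are saved under pics/ and viewed, at most 10 in all, crops included, and the job is handed in when it is done.

Besides the shell and the picture viewer there is one more tool, called after "Request:" as name([rows], argument=value, ...), one row to a line, values as JSON. apply_moves: Moves the arm, as the interface text tells. Its arguments: {"type":"object","properties":{"increments":{"type":"array"},"fingers":{"type":"number"},"force":{"type":"number"}},"required":["increments"]}

```bash
mkdir -p pics
python3 - <<'E'
from station import env
import cv2,numpy as np
for n in ["scene","top"]:
    im,d=env.get_image(n); cv2.imwrite(f"pics/{n}0.png",im)
    T=env.calibration(n)["extrinsics"]
    for th in ["pad_1","case","dropper_1","vial_1","timer","petri_4"]:
        for r in env.boxes_of(n,th)[:5]:
            print(n,th,round(r["conf"],2),np.round((T@np.r_[r["centre"],1])[:3],4))
s=env.read_state();print(s["position"],s["eef_rot"],s["wrist_force"],s["clock"],s["width"],env.pinch_z)
E
```

```text
scene pad_1 0.93 [0.5632 0.1502 0.0871]
scene pad_1 0.67 [0.5434 0.2328 0.0881]
scene pad_1 0.57 [0.5796 0.061  0.0896]
scene pad_1 0.56 [ 0.5975 -0.027   0.0871]
scene case 0.6 [0.5554 0.1496 0.0866]
scene dropper_1 0.58 [0.6659 0.2286 0.048 ]
scene vial_1 0.61 [0.7051 0.0855 0.0285]
scene timer 0.56 [0.4317 0.1776 0.0201]
scene timer 0.31 [ 0.5956 -0.0261  0.0886]
scene petri_4 0.83 [ 0.4658 -0.011   0.0143]
top pad_1 0.9 [ 0.6013 -0.0269  0.0867]
top pad_1 0.78 [0.5477 0.2324 0.0897]
top pad_1 0.73 [0.5636 0.151  0.0867]
top pad_1 0.58 [0.58   0.0589 0.0872]
top case 0.58 [0.5685 0.1063 0.0889]
top case 0.34 [ 0.4622 -0.0133  0.0159]
top dropper_1 0.68 [0.672  0.2127 0.0543]
top vial_1 0.71 [0.7018 0.0745 0.0397]
top petri_4 0.75 [ 0.4648 -0.0125  0.0118]
[0.17378578 0.60034509 0.23127705] [-4.41207461e-01 -3.11044630e+00  1.79852713e-05] [-0.069321   -0.64192621  0.09330717] 0.7 0.08512035315321485 0.0187
```

View pics/scene0.png

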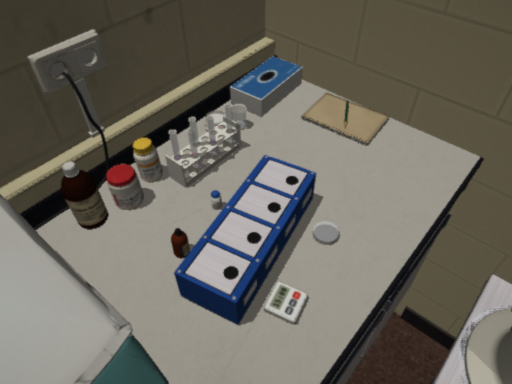

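```bash
cat > h.py <<'E'
from station import env
import numpy as np,sys
from scipy.spatial.transform import Rotation as R
def go(p,yaw):
    s=env.read_state();r=R.from_rotvec(s["eef_rot"])
    # tool y along case y, z down
    c,sn=np.cos(yaw),np.sin(yaw)
    y=np.array([-sn,c,0]);z=np.array([0,0,-1.]);x=np.cross(y,z)
    t=R.from_matrix(np.c_[x,y,z])
    print("shift",np.round(r.inv().apply(np.array(p)-s["position"]),4),"turn",np.round((r.inv()*t).as_rotvec(),3),"F",np.round(s["wrist_force"],2),s["clock"])
E
python3 - <<'E'
from h import *
P=np.array([[.546,.233],[.563,.151],[.580,.060],[.599,-.027]])
k=np.arange(4)-1.5; m=P.mean(0); d=(k@(P-m))/5
yaw=np.arctan2(d[0],-d[1]); print(m,d,np.degrees(yaw),m+np.outer(k,d*.088/np.linalg.norm(d)))
go([.546,.236,.125],yaw)
E
```

```text
[0.572   0.10425] [ 0.0176 -0.0871] 11.423739875795945 [[ 0.54585562  0.23363497]
 [ 0.56328521  0.14737832]
 [ 0.58071479  0.06112168]
 [ 0.59814438 -0.02513497]]
shift [-0.4589 -0.2465  0.1063] turn [-0.    -0.    -0.481] F [-0.07 -0.64  0.09] 0.7
```

The scene picture shows the blue case with pads at (231,272), (254,237), (274,207) and (292,180). The bottle is at (180,243), the vial at (216,199), the timer at (286,301) and the dish at (326,233). Something tall and white/teal is at lower left, so I'll check the top view.

View pics/top0.png

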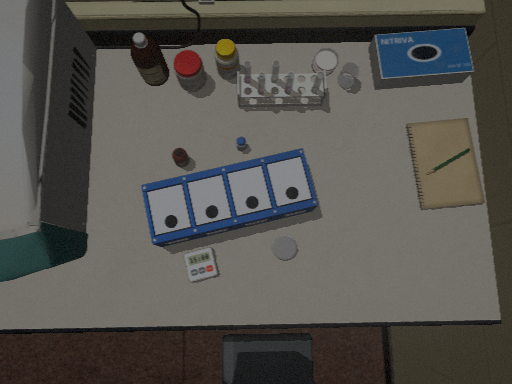

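Run:
```python
from h import *
im,d=env.get_image("scene");c=env.calibration("scene");K=c["camera_matrix"];T=c["extrinsics"]
for u,v in [(20,240),(50,300),(120,340),(120,375),(10,215),(60,370),(100,310)]:
    z=d[v,u];print(u,v,np.round((T@np.r_[np.linalg.inv(K)@[u,v,1]*z,1])[:3],3))
```

```text
20 240 [0.668 0.453 0.297]
50 300 [0.574 0.474 0.278]
120 340 [0.487 0.447 0.244]
120 375 [0.466 0.471 0.218]
10 215 [0.714 0.441 0.301]
60 370 [0.504 0.513 0.257]
100 310 [0.529 0.441 0.26 ]
```

The top view confirms a tall cabinet at left (world y > 0.43, x > about 0.4). The case is clear of it, so I'll swing in front of the cabinet and then over pad 1, with the fingers shut.

Request:
apply_moves([
  [[-0.04,-0.035,0.0],[0,0,0]],
  [[-0.08,-0.07,0.0],[0,0,-0.05]],
  [[-0.12,-0.11,0.0],[0,0,-0.1]],
  [[-0.165,-0.15,0.01],[0,0,-0.15]],
  [[-0.2,-0.18,0.01],[0,0,-0.2]],
  [[-0.22,-0.197,0.02],[0,0,-0.25]],
  [[-0.26,-0.207,0.03],[0,0,-0.3]],
  [[-0.3,-0.217,0.04],[0,0,-0.35]],
  [[-0.34,-0.225,0.06],[0,0,-0.4]],
  [[-0.38,-0.23,0.08],[0,0,-0.45]],
  [[-0.42,-0.24,0.095],[0,0,-0.481]],
  [[-0.459,-0.247,0.105],[0,0,-0.481]],
  [[-0.459,-0.247,0.105],[0,0,-0.481]],
  [[-0.459,-0.247,0.105],[0,0,-0.481]],
], fingers=0)

```text
clock: 2.5
position: [0.5456, 0.2355, 0.1262]
eef_rot: [0.312, -3.126, -0.0]
wrist_force: [0.1, 0.1, -0.8]
width: 0.0002
grasp_force: 0.0
```

Run:
```python
from h import *
import cv2
yaw=np.radians(11.42)
s=env.read_state();print(s["position"],s["width"]);go([.546,.2335,.091],yaw)
im,_=env.get_image("scene");cv2.imwrite("pics/s1.png",cv2.resize(im[120:320,130:380],None,fx=3,fy=3))
```

```text
[0.54560391 0.23548642 0.12622503] 0.00019232451271196198
shift [-0.     -0.002   0.0352] turn [ 0.    -0.001 -0.   ] F [ 0.08  0.08 -0.77] 2.5
```

View pics/s1.png

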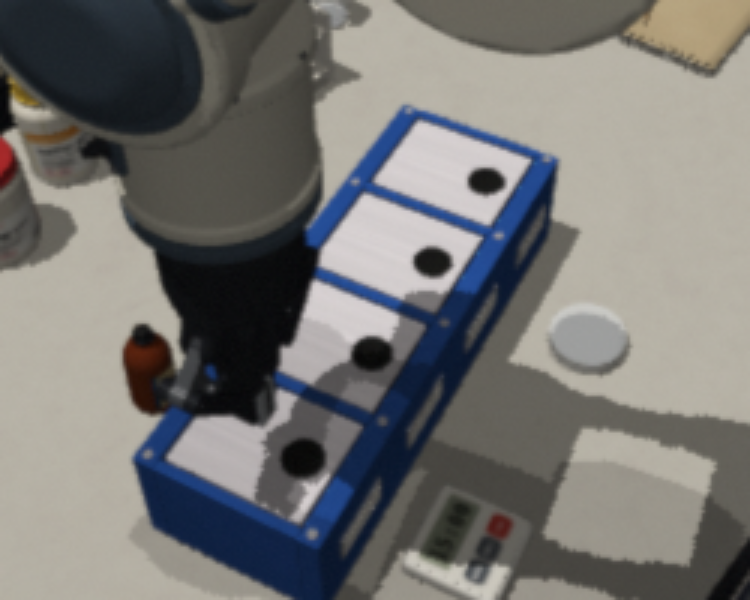

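The picture shows the shut fingers near crop (262,410) and pad 1 at (303,457). I'll check that offset by projecting the TCP, since the arm is 35 mm above the pad.

Run:
```python
from h import *
c=env.calibration("scene");K=c["camera_matrix"];W=np.linalg.inv(c["extrinsics"])
for p in [[.5456,.2355,.126],[.5456,.2355,.146],[.5459,.2336,.091],[.598,-.025,.091],[.5985+.0655*.98-.18*-.198,.1097+.0655*.198+.18*-.98,.09]]:
    q=K@(W@np.r_[p,1])[:3];q=q[:2]/q[2];print(q,(q-[130,120])*3)
```

```text
[215.10471627 256.73639532] [255.31414881 410.20918595]
[214.15839542 250.19596502] [252.47518626 390.58789505]
[217.28022108 266.78042874] [261.84066323 440.34128621]
[282.12415925 176.66523919] [456.37247776 169.99571757]
[255.91901668 150.83967494] [377.75705003  92.51902481]
```

The projected pad position misses the pad in the picture, so the detector was reporting hatch centres. I'll measure the black pads themselves from pixels on the z = 91 mm plane.

```bash
cat >> h.py <<'E'
def ray(cam,u,v,z):
    c=env.calibration(cam);T=c["extrinsics"];d=T[:3,:3]@np.linalg.inv(c["camera_matrix"])@[u,v,1];o=T[:3,3]
    return o+d*(z-o[2])/d[2]
E
python3 - <<'E'
from h import *
import cv2
A=[]
for cam,f,px in [("top","top0",[(171,221),(211,212),(252,202),(292,193)]),("scene","scene0",[(231,272),(254,237),(274,207),(292,180)])]:
    g=cv2.imread(f"pics/{f}.png",0);o=[]
    for u,v in px:
        w=g[v-11:v+12,u-11:u+12];n,l,st,ce=cv2.connectedComponentsWithStats((w<45).astype(np.uint8))
        i=l[11,11];o.append(ray(cam,u-11+ce[i][0],v-11+ce[i][1],.091)[:2]);print(cam,st[i][4],np.round(o[-1],4))
    A.append(o)
P=np.mean(A,0);k=np.arange(4)-1.5;m=P.mean(0);d=(k@(P-m))/5;yaw=np.arctan2(d[0],-d[1]);n=np.linalg.norm(d)
F=m+np.outer(k,d*.088/n);print(n,np.degrees(yaw),F);np.savez("pads.npz",F=F,yaw=yaw)
go([*F[0],.091],yaw)
E
```

```text
top 111 [0.5205 0.2235]
top 109 [0.5392 0.1379]
top 104 [0.558  0.0523]
top 107 [ 0.5768 -0.0336]
scene 122 [0.5194 0.2264]
scene 94 [0.5385 0.141 ]
scene 76 [0.5572 0.0554]
scene 63 [ 0.5761 -0.03  ]
0.08764685448399932 12.395677944452272 [[ 0.51988386  0.2255344 ]
 [ 0.53877408  0.13958581]
 [ 0.55766431  0.05363723]
 [ 0.57655453 -0.03231136]]
shift [ 0.027  -0.005   0.0355] turn [ 0.    -0.    -0.017] F [ 0.56 -0.19  0.4 ] 2.55
```

Request:
apply_moves([
  [[0.014,-0.003,0.01],[0,0,-0.01]],
  [[0.027,-0.005,0.02],[0,0,-0.017]],
  [[0.027,-0.005,0.028],[0,0,-0.017]],
  [[0.027,-0.005,0.032],[0,0,-0.017]],
  [[0.027,-0.005,0.034],[0,0,-0.017]],
  [[0.027,-0.005,0.036],[0,0,-0.017]],
  [[0.027,-0.005,0.037],[0,0,-0.017]],
  [[0.027,-0.005,0.038],[0,0,-0.017]],
  [[0.027,-0.005,0.038],[0,0,-0.017]],
])

```text
clock: 3.68
position: [0.5207, 0.2252, 0.0883]
eef_rot: [-0.339, 3.123, 0.0]
wrist_force: [-0.0, 1.4, 0.7]
width: 0.0001
grasp_force: 0.3
```

Request:
apply_moves([
  [[0,0,0.0005],[0,0,0]],
  [[0,0,0.001],[0,0,0]],
  [[0,0,0.0015],[0,0,0]],
  [[0,0,0.0015],[0,0,0]],
])

```text
clock: 4.18
position: [0.5206, 0.2252, 0.0868]
eef_rot: [-0.339, 3.123, 0.0]
wrist_force: [1.3, -0.2, 1.9]
width: -0.0001
grasp_force: 0.7
```

Request:
apply_moves([
  [[0,0,0.0005],[0,0,0]],
  [[0,0,0.001],[0,0,0]],
  [[0,0,0.0015],[0,0,0]],
  [[0,0,0.0015],[0,0,0]],
])

```text
clock: 4.68
position: [0.5206, 0.2252, 0.0852]
eef_rot: [-0.339, 3.123, 0.0]
wrist_force: [0.1, 0.9, 1.6]
width: -0.0002
grasp_force: 0.7
```

Request:
apply_moves([
  [[0,0,0.001],[0,0,0]],
  [[0,0,0.002],[0,0,0]],
  [[0,0,0.003],[0,0,0]],
  [[0,0,0.003],[0,0,0]],
])

```text
clock: 5.18
position: [0.5204, 0.2252, 0.0821]
eef_rot: [0.339, -3.123, 0.0]
wrist_force: [0.5, 0.7, 1.1]
width: -0.0002
grasp_force: 0.5
```

Run:
```python
from h import *
import cv2
im,_=env.get_image("scene");cv2.imwrite("pics/s2.png",cv2.resize(im[190:330,150:330],None,fx=4,fy=4))
for _ in range(4):
    env.get_image("top");print(np.round(env.read_state()["wrist_force"],2))
```

```text
[0.6  1.41 0.68]
[-0.41  1.    0.01]
[-0.27  0.73  0.31]
[1.   0.51 0.34]
```

View pics/s2.png

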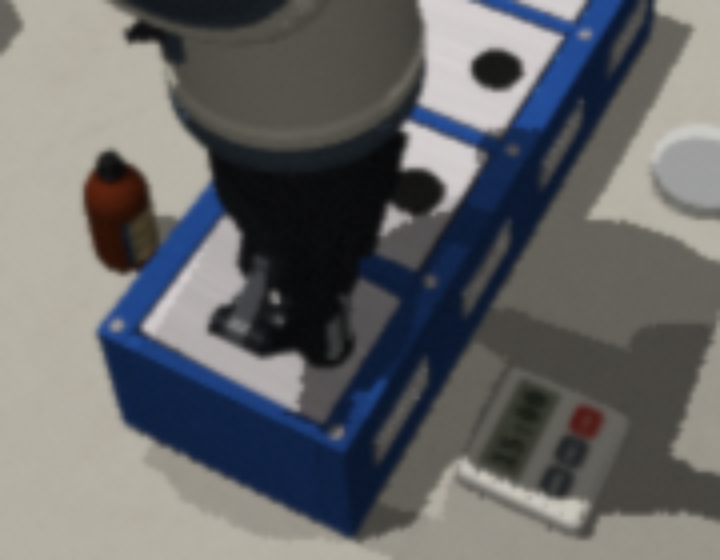

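Hatch 1 has gone 9 mm down at about 1–2 N. A locked hatch stops hard at 7 mm, so this one rocks. The picture shows the fingertips on pad 1 at crop (330,345), with nothing else touched. I'll push on along the arc.

Request:
apply_moves([
  [[0,0,0.002],[0,0,0]],
  [[-0.001,0,0.004],[0,0,0]],
  [[-0.001,0,0.006],[0,0,0]],
  [[-0.002,0,0.008],[0,0,0]],
  [[-0.003,0,0.01],[0,0,0]],
  [[-0.004,0,0.012],[0,0,0]],
  [[-0.005,0,0.014],[0,0,0]],
  [[-0.006,0,0.016],[0,0,0]],
  [[-0.007,0,0.018],[0,0,0]],
  [[-0.008,0,0.02],[0,0,0]],
  [[-0.008,0,0.022],[0,0,0]],
  [[-0.009,0,0.024],[0,0,0]],
  [[-0.01,0,0.026],[0,0,0]],
  [[-0.01,0,0.026],[0,0,0]],
])

```text
clock: 7.18
position: [0.5303, 0.2273, 0.0561]
eef_rot: [0.339, -3.123, 0.0]
wrist_force: [-0.6, -0.2, -0.5]
width: -0.0004
grasp_force: 0.0
```

Request:
apply_moves([
  [[0,0,0.001],[0,0,0]],
  [[0,0,0.002],[0,0,0]],
  [[0,0,0.003],[0,0,0]],
  [[0,0,0.004],[0,0,0]],
  [[0,0,0.005],[0,0,0]],
])

```text
clock: 7.8
position: [0.5303, 0.2274, 0.0512]
eef_rot: [0.339, -3.123, 0.0]
wrist_force: [-1.1, 0.2, 2.3]
width: 0.0003
grasp_force: 1.1
```

Run:
```python
from h import *
import cv2
a,_=env.get_image("scene");b,_=env.get_image("top")
cv2.imwrite("pics/s3.png",np.hstack([cv2.resize(a[190:330,150:250],None,fx=4,fy=4),cv2.resize(b[140:280,110:210],None,fx=4,fy=4)]))
print(env.read_state()["wrist_force"])
```

```text
[-0.45153992 -0.43021403  0.62264956]
```

View pics/s3.png

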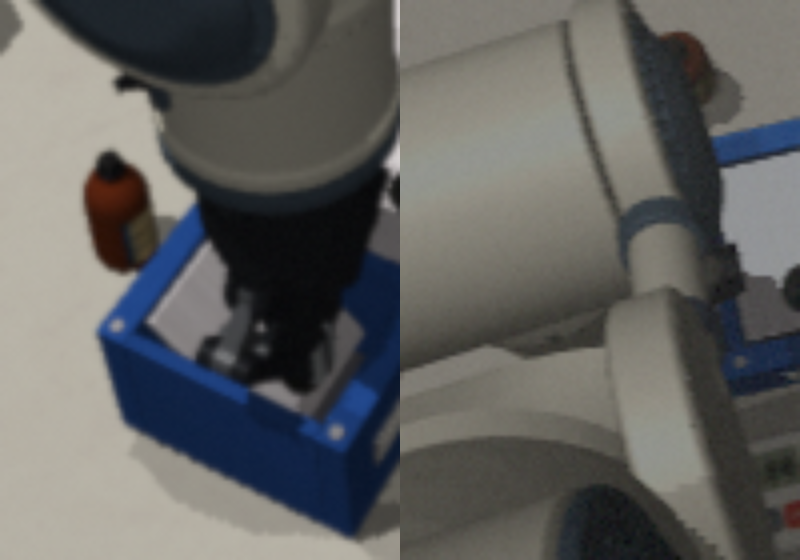

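The hatch is clearly tipped into the well, with the fingers at crop (300,360). I'll push a few mm further, then rise and measure.

Request:
apply_moves([
  [[0,0,0.001],[0,0,0]],
  [[-0.001,0,0.002],[0,0,0]],
  [[-0.001,0,0.003],[0,0,0]],
  [[-0.001,0,0.004],[0,0,0]],
  [[-0.001,0,0.004],[0,0,0]],
])

```text
clock: 8.52
position: [0.5312, 0.2275, 0.0471]
eef_rot: [0.339, -3.123, 0.0]
wrist_force: [-0.1, 0.2, 0.9]
width: 0.0
grasp_force: 0.3
```

Request:
apply_moves([
  [[0,0,-0.01],[0,0,0]],
  [[0,0,-0.03],[0,0,0]],
  [[0,0,-0.06],[0,0,0]],
  [[0,0,-0.1],[0,0,0]],
  [[0.02,0,-0.14],[0,0,0]],
  [[0.06,-0.03,-0.16],[0,0,0]],
  [[0.1,-0.08,-0.16],[0,0,0]],
  [[0.12,-0.13,-0.16],[0,0,0]],
  [[0.12,-0.17,-0.16],[0,0,0]],
  [[0.12,-0.2,-0.16],[0,0,0]],
  [[0.12,-0.2,-0.16],[0,0,0]],
])

```text
clock: 9.9
position: [0.4574, 0.0049, 0.2079]
eef_rot: [-0.335, 3.123, -0.001]
wrist_force: [0.2, 0.6, 0.8]
width: -0.0004
grasp_force: 0.0
```

Run:
```python
from h import *
import cv2
f=np.load("pads.npz");F=f["F"];yaw=float(f["yaw"]);ex=np.array([np.cos(yaw),np.sin(yaw)]);ey=np.array([-ex[1],ex[0]])
for cam in ["top","scene"]:
    im,d=env.get_image(cam)
    if cam=="scene": cv2.imwrite("pics/s4.png",cv2.resize(im[120:320,130:380],None,fx=3,fy=3))
    c=env.calibration(cam);T=c["extrinsics"];v,u=np.mgrid[:384,:512]
    p=np.einsum('ij,jvu->ivu',np.linalg.inv(c["camera_matrix"]),np.array([u,v,1+0*u]))*d
    w=np.einsum('ij,jvu->vui',T[:3,:3],p)+T[:3,3]
    q=w[...,:2]-(F[0]+.055*ex);a=-(q@ex);b=q@ey
    for lo in range(-15,75,6):
        m=(abs(b)<.02)&(a>lo/1e3)&(a<lo/1e3+.006)&(d>0)
        if m.sum()>3: print(cam,lo+3,m.sum(),np.round(np.median(w[m][:,2]),4))
```

```text
top -12 45 0.1004
top -6 71 0.0959
top 0 63 0.089
top 6 69 0.0812
top 12 58 0.074
top 18 66 0.066
top 24 58 0.0588
top 30 61 0.0514
top 36 56 0.0446
top 42 59 0.037
top 48 63 0.0228
top 54 46 0.0206
top 60 45 0.0202
top 66 31 0.0208
scene -12 35 0.1008
scene -6 94 0.0974
scene 0 96 0.0901
scene 6 91 0.0822
scene 12 89 0.0746
scene 18 84 0.0674
scene 24 88 0.0605
scene 30 86 0.0532
scene 36 86 0.0458
scene 42 79 0.0392
scene 48 84 0.03
scene 54 34 0.0209
```

View pics/s4.png

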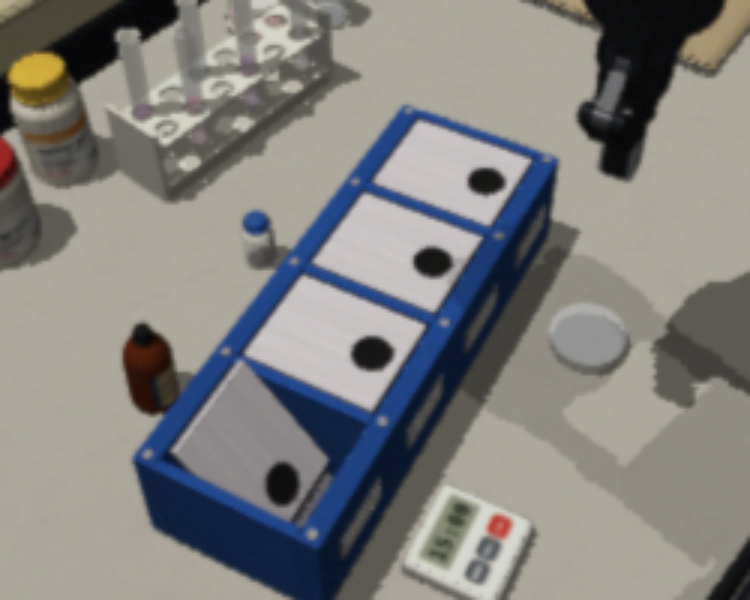

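The picture shows hatch 1 standing open at about 50° (depth slope 7.4 mm per 6 mm). The other hatches are flush, and the bottle, vial, timer and dish are where they were.

```bash
python3 -c "
from station import env
print(env.finish_job())"
```

```text
the job is handed in; nothing more can be done
None
```

Hatch 1 (the leftmost) was the unlocked one: it is pushed down and standing open at about 50°, and the job is handed in. I didn't press the three locked hatches, and the bottle, vial, timer and dish were not touched.

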